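# Lid button check on a six-sided pepper jar

### The arm

A 6-joint arm with a two-finger parallel gripper is mounted at the origin on the work surface. World frame = base frame: x ahead of the robot, y to its left, z up, the work surface at z = 0. Lengths are in m, angles in degrees, forces in N, time in s.
With the tool pointing down it reaches from about 0.225 to 0.875 m from the base axis. Payload 3.4 kg.
Tool frame: the origin (TCP) lies midway between the tips of the shut fingers; the grasp point (between the pads) lies 19 mm behind it; z points along the fingers, y is the line along which they close (so a half turn about z gives the same grasp; the last joint's range is limited). The gripper opens to 85 mm and grips with 20 to 120 N. Pads are 22 mm wide; open, the fingers measure 114 mm over their backs; the gripper's body (76 mm by 85 mm) begins 54 mm behind the grasp point. The pads swing forward as they close: fully open they stand 13 mm farther back than shut.
Start: joints at [-77.693, 15.808, 86.224, -0, 77.962, -6.933], TCP at [0.189, -0.543, 0.192] pointing down, gripper open.
Joint ranges: [-165.64, 165.64], [-43.16, 119.46], [12.63, 154.43], [-67.54, 247.53], [6.08, 155.33], [-154.97, 154.97]. Speed limits (degrees/s): [147.25, 147.25, 180, 180, 180, 180].

### API

Orientations are given as [roll, pitch, yaw] about the fixed x, y, z axes, in that order (R = Rz(yaw) Ry(pitch) Rx(roll)).
In Python, from rig import robot, cams gives the robot as it stands.
- The arm moves only by the tool carry_out, never from a script. Its arguments are lists of equal length, an entry for each row: "travel": the shift along the tool's x, y, z in cm, a list of three; "roll": the turn about the tool's z in rad; "fingers": the gripper's target within -1 to 1 (shut at 1, half-way at 0, fully open at -1). A call has 1 to 8 rows; each row is the pose to reach, as a shift and turn from the pose commanded when the call began, along the tool's axes at that moment; what a row does not reach only later rows make up. A row lasts 1/10 s, in which the tool goes at most 50 mm and 8.59 degrees, less where a joint would pass 70% of its speed; a pose out of reach is approached as far as the arm can. A call with a gripper value outside its range is refused whole. The fingers move at their own pace and stop on an object; "force" is the grip in N (left out, the last holds). Time passes only in rows, so rows that repeat a pose let the fingers close. It gives the time, the measured TCP pose, the force, the opening and the grip force at its end, in the units of the state.
- robot.state(): the state, without advancing time (a new reading comes with each control period).
- cams.camera(name): name is "scene" or "top" or "wrist"; returns a dict with "img" (420x560x3 uint8, red, green, blue), "range_z" (420x560 float32, m along the optical axis (not along the pixel's ray), 0 where there is no reading), "mtx" (3x3 intrinsics, pixels), "k1" (the pictures are not rectified: a ray, as slopes to the right and down, at radius r is drawn at 1 + k1 r^2 times it, then the intrinsics apply), "camera_from_world" (4x4, takes a point from world to camera coordinates). Camera axes: x right, y up, looking along -z (the intrinsics and any distortion apply to the point x, -y, -z); pixel columns grow to the right and rows downward; lengths in m; the calibration is good to about 2 mm. A picture is of the moment at which its call begins.
- robot.close_job(): hands the job in; it is judged then, once.
The state is a dict: "time_s": time; "joints": joint angles; "joint_vel": joint speeds; "joint_efforts": joint torques, N m; "ee_pos": TCP position; "eef_rot": TCP orientation; "force": force on the tool from outside, world axes, zero at the start; "torque": the same for the moment, N m; "opening": opening from 0.0 (shut) to 1.0 (fully open); "grip_force": force on a finger pad.
Only numpy, scipy, OpenCV 4.12 (cv2) and the standard library are available. Lean on these libraries where they do the work, as an engineer would, in place of code of your own. Each camera call takes 0.05 s, during which the arm holds its last target. There are 200 camera calls.

### The job

Stand the six-sided pepper jar in the pocket of the wooden test tray that matches its shape, setting it down rather than dropping it, and let go of it. Then take the dial push gauge by its grip out of its sloping rest and, holding it upright, press its tip gently onto the raised button in the middle of that jar's lid until the dial shows about 5 N, never running the gauge hard past the end of its 10 N scale and leaving the other two jars and the spoon alone. Finish like that: the program ends while the robot is still holding the gauge upright and pressing about 5 N on the button.

Things in the scene. Friction and masses are not known exactly. Their poses are not given: they have to be found in the camera images.
- jar_hex: The jar to test: regular six-sided glass jar of white pepper, round black lid, about 240 g. 56 mm across flats, 64.7 mm across corners; straight sides from foot to 52 mm up; lid 46 mm across, 60 to 75 mm above the foot. Grip it across two opposite flats or by the lid. Origin: centre of its underside; z up; x is normal to a flat (flats face every 60 degrees from x).
- lid_button (a point): The spot to press: centre of the top of the raised round button (18 mm across, 1.5 mm high, ringed by a thin bright line) in the middle of the six-sided jar's lid, 76.5 mm above the jar's underside. Axes as the jar's.
- tray: Test tray, light wood, fixed: board 92 x 260 mm (x by y), 8 mm thick, three fenced pockets in a row along y: twelve-sided for round jars (60 mm inside) at y = -82 mm, square (56 mm inside) at the middle, six-sided at y = +82 mm. Fences stand 18 mm over the board, the top 6 mm flared outwards as a lead-in. Origin: centre of its underside, z up.
- hex_pocket (a point): Centre of the floor of the six-sided pocket, 8 mm over the table. 60 mm across the flats inside, so the jar has 2 mm of play on each side; x axis normal to a pair of its flats (flats every 60 degrees from x), z up. The mouth of the flared fence is 18 mm above this point.
- gauge: Dial push gauge, about 350 g. z: its long axis, from tip to hand grip; the dial faces +x. Origin: centre of the grey housing's underside. Housing 28 (x) x 58 (y) mm, z 0 to 75 mm; dial 55 mm across, 6 mm proud of the +x face; black ribbed hand grip above, z 75 to 125 mm; steel bushing below, 16 mm across, z 0 to -14 mm, with the sprung plunger in it. Starts leaning 20 degrees in its rest.
- gauge_grip (a point): Point on the gauge's axis in the middle of its black hand grip, z = 102 mm in the gauge's frame. The grip is 28 mm thick (x) and 36 mm wide (y), ends 23 mm above this point and is free on all sides. Axes as the gauge's.
- plunger (a joint): How far the gauge's plunger is pushed in, in m: 0 fully out, 0.010 fully in (hard stop). The spring gives 1 N per mm (about 5 N at 0.005), hardly any preload. The dial has 11 marks, 0 to 10 N; the pointer moves one mark per newton, clockwise from the lower left as seen on the face.
- plunger_tip (a point): Centre of the flat end of the plunger's steel tip (disc 14 mm across), on the gauge's axis, 45 mm below the gauge's origin when the plunger is fully out; it moves towards the origin as it is pushed in. Axes as the gauge's.
- gauge_rest: Sloping aluminium rest on a grey base plate 110 x 95 x 8 mm, fixed. The gauge's underside sits on a ledge (22 mm slot for the plunger) 66 mm up, its back leans on a plate 60 mm tall, low cheeks stand 20 mm up beside it. Draw the gauge out along its own axis; 75 mm clears all. Origin: centre of the underside, z up; the gauge's top leans 20 degrees towards -x.
- jar_round: Bystander: round jar, 57 mm across, 75 mm high, same lid. Origin: centre of its underside.
- jar_square: Bystander: square jar, 52 mm wide, 75 mm high, same lid. Origin: centre of its underside.
- spoon: Bystander: wooden spoon, 190 mm long, lying on the table along its x axis.
Things that resemble listed ones, but are neither listed nor needed, are in the scene too. Leave any red look-alike of the gauge alone. What is shaped like the jar_hex but turquoise is not meant.

How it is judged (in metres and radians):
On the way, in this order (a step that is already met when the one before it is completed fails the run):
1. the six-sided jar stands down in the six-sided pocket, let go (horizontal distance between jar_hex and hex_pocket below 0.004 m and z of jar_hex in the frame of hex_pocket below 0.003 m and angle between jar_hex's own z axis and vertical below 0.06 rad and contact force between the fingers and jar_hex below 0.1 N), for 0.3 s.
2. the gauge is gripped and out of its rest, the jar still seated (all of step 1 and contact force between the fingers and gauge above 1 N and contact force between gauge and gauge_rest below 0.05 N and distance of gauge from where it was at the start of the episode above 0.04 m), for 0.1 s.
At the end, for the whole second after the job is handed in: Six-sided jar released in its pocket: within 4 mm of its centre, foot within 3 mm of the floor, tilt under 0.06 rad. Gauge at rest, still gripped, clear of its rest, tilt under 0.1 rad, tip within 5 mm of the button's centre, plunger in 3 to 7 mm, push on the jar 2 to 9 N (all of step 1 and horizontal distance between plunger_tip and lid_button below 0.005 m and angle between gauge's own z axis and vertical below 0.1 rad and height (world z) of gauge above 0.1 m and value of joint plunger between 0.003 and 0.007 m and contact force between gauge and jar_hex between 2 and 9 N and contact force between the fingers and gauge above 1 N and contact force between gauge and gauge_rest below 0.05 N and linear speed of gauge below 0.02 m/s); the arm keeps its last pose, push and grip.
It fails at once if the jar is dropped (falling free faster than 0.4 m/s) (contact force between the fingers and jar_hex below 0.1 N and linear speed of jar_hex above 0.4 m/s).
It fails at once if the gauge is pushed onto the jar with more than 15 N (contact force between gauge and jar_hex above 15 N).
It fails at once if another jar or the spoon is shifted more than 30 mm (distance of any of jar_round, jar_square, spoon from where it was at the start of the episode above 0.03 m).
It also fails if it takes over 51 s, if anything falls off the work surface, if the arm or the gripper's body presses on something with over 40 N, if the wrist force passes 120 N, or if a joint passes its speed limit or range.

## Working session

There is one attempt and no reset: what is moved stays moved. The work goes in short steps, Python scripts to look and compute and a tool call to move; the robot and the scene stay as the last step left them, time stands still between calls to the robot, and variables do not carry over. Pictures are saved under pics/ and viewed, at most 12 in all, crops included, and the job is handed in when it is done.

Besides the shell and the picture viewer there is one more tool, called by a JSON object that holds its "op" and its "data", one argument or row to a line. carry_out: Moves the arm, as the interface text tells. Its arguments: {"type":"object","properties":{"travel":{"type":"array","items":{"type":"array","items":{"type":"number"}}},"roll":{"type":"array","items":{"type":"number"}},"fingers":{"type":"array","items":{"type":"number"}},"force":{"type":"number"}},"required":["travel","roll","fingers"]}

```bash
ls; mkdir -p pics; cat > h.py <<'E'
import numpy as np, cv2
from rig import robot, cams
def grab(n):
    c=cams.camera(n); np.savez(f'{n}.npz',**c); return c
def load(n): return dict(np.load(f'{n}.npz'))
def ray(c,u,v):
    K=c['mtx']; d=np.array([float(c['k1']),0,0,0,0])
    p=cv2.undistortPoints(np.array([[[u,v]]],float),K,d)[0,0]
    T=np.linalg.inv(c['camera_from_world']); 
    return T[:3,3],T[:3,:3]@np.array([p[0],-p[1],-1])
def onz(c,u,v,z):
    o,d=ray(c,u,v); return o+d*(z-o[2])/d[2]
def dep(c,u,v):
    o,d=ray(c,u,v); return o+d*c['range_z'][int(round(v)),int(round(u))]
def cloud(c):
    vv,uu=np.mgrid[:420,:560]; d=np.array([float(c['k1']),0,0,0,0])
    p=cv2.undistortPoints(np.stack([uu,vv],-1).reshape(-1,1,2).astype(float),c['mtx'],d)[:,0].reshape(420,560,2)
    r=c['range_z'][...,None]
    P=np.concatenate([p[...,:1]*r,-p[...,1:]*r,-r],-1)
    T=np.linalg.inv(c['camera_from_world']); return P@T[:3,:3].T+T[:3,3]
def save(c,name,box=None,s=1):
    im=c['img'][...,::-1]
    if box: im=im[box[1]:box[3],box[0]:box[2]]
    cv2.imwrite(f'pics/{name}.png',cv2.resize(im,None,fx=s,fy=s,interpolation=cv2.INTER_CUBIC))
E
python3 - <<'E'
from h import *
for n in ('top','scene'):
    c=grab(n); save(c,n+'1',s=1.4)
print(robot.state())
E
```

```text
pics
{'time_s': 0.1, 'joints': array([-7.76917609e+01,  1.58460000e+01,  8.62884838e+01, -1.86744819e-03,
        7.79623026e+01, -6.93388621e+00]), 'joint_vel': array([-0.08652872, -0.0510157 , -0.20158636,  0.11115594, -0.02364754,
        0.0193512 ]), 'joint_efforts': array([ 9.80755249e-04, -4.17699766e+01, -2.46405905e+01, -2.89942882e-04,
        5.80569991e-03,  2.00626971e-06]), 'ee_pos': array([ 0.1893538 , -0.54235533,  0.19120275]), 'eef_rot': array([-1.79903701e+02, -9.87205880e-03,  1.92425080e+01]), 'force': array([ 0.02468818,  0.02078383, -0.09087217]), 'torque': array([ 0.00737366, -0.036218  ,  0.03561576]), 'grip_force': 0.0, 'opening': 1.0022012700721534}
```

View pics/top1.png

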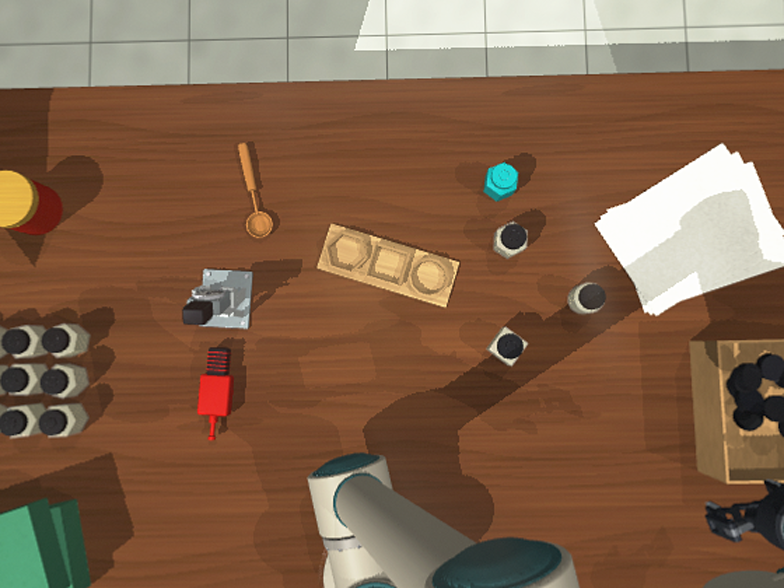

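View pics/scene1.png

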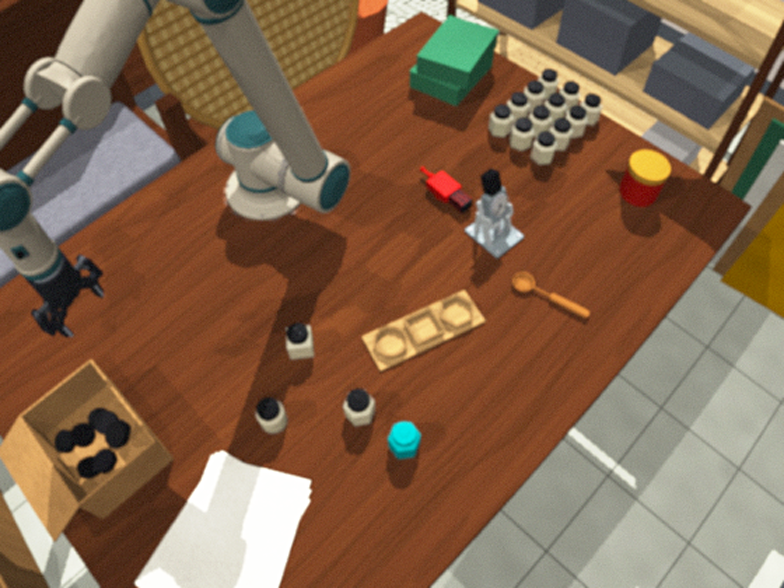

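The top picture shows these candidates for the hex jar (1.4x pixels):
- white jars at (511,238), (589,297) and (509,346)
- turquoise jar at (502,180), excluded
- the stock group at left (15..65, 340..420)

For the gauge, the one in the rest is at (200,310). The red one at (215,395) is excluded. The hex pocket is at (348,251). I'll check these in one close crop.

```bash
python3 - <<'E'
from h import *
c=load('top')
im=c['img'][...,::-1]
f=lambda b,s:cv2.resize(im[b[1]:b[3],b[0]:b[2]],None,fx=s,fy=s,interpolation=cv2.INTER_CUBIC)
a=f((335,110,435,265),3.8); b=f((220,155,335,225),3.8); d=f((0,222,70,318),2.5)
W=np.zeros((600,380+440,3),np.uint8)
W[:a.shape[0],:380]=a[:600]; W[:266,380:380+b.shape[1]]=b[:266]; W[300:300+d.shape[0],380:380+d.shape[1]]=d
cv2.imwrite('pics/crop1.png',W[:,:800])
P=cloud(c)
for n,(u,v) in dict(A=(511,238),B=(589,297),C=(509,346),T=(502,180),st=(68,340)).items(): print(n,P[round(v/1.4),round(u/1.4)].round(4))
E
```

```text
A [ 0.6105 -0.2481  0.0778]
B [ 0.5014 -0.3855  0.0725]
C [ 0.4167 -0.2388  0.0768]
T [ 0.7179 -0.2375  0.0725]
st [0.4429 0.5564 0.0673]
```

View pics/crop1.png

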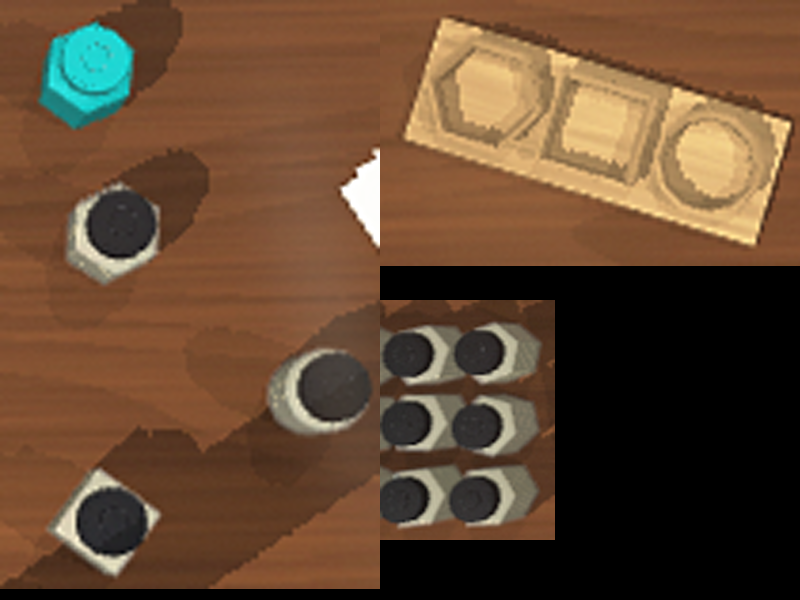

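The white hex jar is A at crop (120,225), world about (0.61,-0.25). The round jar is at crop (335,385), the square one at (110,520), and the hex pocket at crop (490,95).

```bash
cat >> h.py <<'E'
from scipy.spatial.transform import Rotation as Ro
def cmd(p,yaw=None):
    """cm shift in tool axes and roll (rad) to reach world p, tool-x yaw (deg)"""
    s=robot.state(); R=Ro.from_euler('xyz',s['eef_rot'],degrees=True)
    d=R.inv().apply(np.array(p)-s['ee_pos'])*100
    y=s['eef_rot'][2]; r=0 if yaw is None else np.radians(-((yaw-y+180)%360-180))
    print('shift',d.round(2),'roll',round(r,4),'t',s['time_s'],'pos',s['ee_pos'].round(4),s['eef_rot'].round(2))
E
python3 - <<'E'
from h import *
c=load('top')
q=[((x-380)/3.8+220,y/3.8+155) for x,y in [(447,18),(793,122),(757,245),(404,140)]]
t=np.array([onz(c,u,v,.008) for u,v in q]); print(t.round(3),t.mean(0))
print(np.linalg.norm(t-np.roll(t,1,0),axis=1))
cmd([.6105,-.248,.25])
T=np.linalg.inv(grab('wrist')['camera_from_world']); print(T.round(3), load('wrist')['mtx'])
E
```

```text
[[ 0.658  0.082  0.008]
 [ 0.578 -0.161  0.008]
 [ 0.492 -0.133  0.008]
 [ 0.571  0.114  0.008]] [ 0.57463526 -0.02462069  0.008     ]
[0.0921058  0.25610269 0.09054907 0.25944643]
shift [ 49.46 -13.92  -5.85] roll 0 t 0.1 pos [ 0.1894 -0.5424  0.1912] [-1.799e+02 -1.000e-02  1.924e+01]
[[ 0.33   0.896  0.296  0.266]
 [-0.944  0.314  0.102 -0.515]
 [-0.002 -0.313  0.95   0.373]
 [ 0.     0.     0.     1.   ]] [[325.41709747   0.         284.03311949]
 [  0.         325.41709747 209.61244569]
 [  0.           0.           1.        ]]
```

{"op": "carry_out", "data": {
  "travel": [
    [4,-1,-1],
    [9,-2.5,-2],
    [14,-4,-3],
    [19,-5.5,-4],
    [24,-7,-5],
    [29,-8.5,-5.5],
    [34,-10,-5.8],
    [38,-11,-5.8]
  ],
  "roll": [0,0,0,0,0,0,0,0],
  "fingers": [-1,-1,-1,-1,-1,-1,-1,-1]
}}

```text
time_s: 0.95
ee_pos: [0.5064, -0.3171, 0.2503]
eef_rot: [180.0, -0.0, 19.2]
force: [0.2, -1.7, 0.2]
opening: 0.997
grip_force: 0.0
```

{"op": "carry_out", "data": {
  "travel": [
    [4,-1,0],
    [8,-2,0],
    [11,-2.9,0],
    [11.5,-2.9,0],
    [11.5,-2.9,0],
    [11.5,-2.9,0]
  ],
  "roll": [0,0,0,0,0,0],
  "fingers": [-1,-1,-1,-1,-1,-1]
}}

```text
time_s: 1.55
ee_pos: [0.6031, -0.2539, 0.2495]
eef_rot: [-180.0, 0.1, 19.2]
force: [0.4, 0.7, 0.5]
opening: 0.998
grip_force: 0.0
```

```bash
python3 - <<'E'
from h import *
c=grab('wrist'); save(c,'w1',s=1.4); print(robot.state()['ee_pos'],robot.state()['eef_rot'])
P=cloud(c)
z=P[...,2]
m=(z>.068)&(z<.085)&(np.hypot(P[...,0]-.61,P[...,1]+.25)<.05)
q=P[m]; print('lid',m.sum(),q.mean(0),(q.min(0)+q.max(0))/2,q.max(0)-q.min(0))
m=(z>.046)&(z<.062)&(np.hypot(P[...,0]-.61,P[...,1]+.25)<.05)
q=P[m]; print('shoulder',m.sum(),cv2.minAreaRect((q[:,:2]*1000).astype(np.float32)))
E
```

```text
[ 0.60292944 -0.25414466  0.24978261] [1.79997221e+02 5.67284866e-02 1.91684525e+01]
lid 1320 [ 0.61735816 -0.25333953  0.074669  ] [ 0.61660099 -0.25369269  0.07316847] [0.0455279  0.04526741 0.00971478]
shoulder 629 ((616.6055297851562, -253.6345672607422), (56.045166015625, 62.448726654052734), 25.70504379272461)
```

View pics/w1.png

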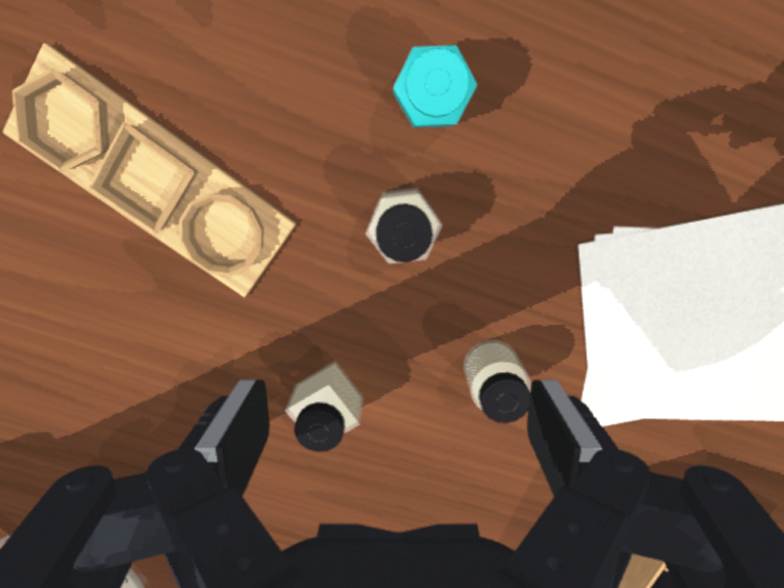

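```bash
cat >> h.py <<'E'
def hexw(q,a):
    """support of point set along 6 flat normals at angle a: returns widths, centre"""
    w=[];A=[];b=[]
    for k in range(3):
        n=np.array([np.cos(a+k*np.pi/3),np.sin(a+k*np.pi/3)]); s=q@n
        lo,hi=np.percentile(s,[.5,99.5]); w.append(hi-lo); A.append(n); b.append((hi+lo)/2)
    return np.array(w),np.linalg.lstsq(np.array(A),np.array(b),rcond=None)[0]
def hexfit(q):
    best=min((hexw(q,np.radians(d))[0].sum(),d) for d in np.arange(0,60,.5))
    w,c=hexw(q,np.radians(best[1])); return best[1],w.round(4),c.round(4)
E
python3 - <<'E'
from h import *
c=load('wrist'); P=cloud(c); z=P[...,2]
r=np.hypot(P[...,0]-.6167,P[...,1]+.2536)
print('jar',hexfit(P[(z>.046)&(z<.075)&(r<.04)][:,:2]))
r=np.hypot(P[...,0]-.5995,P[...,1]-.0535)
for lo,hi in((.004,.013),(.02,.03)):
    m=(r<.036 if lo<.01 else r<.05)&(z>lo)&(z<hi); print(m.sum(),hexfit(P[m][:,:2]),P[m][:,2].mean())
cmd([.6,.0535,.25])
E
```

```text
jar (np.float64(25.0), array([0.0555, 0.0555, 0.0552]), array([ 0.6167, -0.2536]))
2066 (np.float64(42.0), array([0.0691, 0.0675, 0.0567]), array([0.5994, 0.053 ])) 0.007919785207737241
1358 (np.float64(42.5), array([0.0897, 0.0872, 0.0742]), array([0.5999, 0.0483])) 0.023578030560659158
shift [  9.82 -29.15  -0.03] roll 0 t 1.6 pos [ 0.6029 -0.2541  0.2498] [1.800e+02 6.000e-02 1.917e+01]
```

```bash
python3 - <<'E'
from h import *
cmd([.6167,-.2536,.022],-5)
E
```

```text
shift [ 1.34  0.4  22.78] roll 0.4218 t 1.6 pos [ 0.6029 -0.2541  0.2498] [1.800e+02 6.000e-02 1.917e+01]
```

{"op": "carry_out", "data": {
  "travel": [
    [1.3,0.4,2],
    [1.3,0.4,5],
    [1.3,0.4,8],
    [1.3,0.4,12],
    [1.3,0.4,15],
    [1.3,0.4,18],
    [1.3,0.4,20],
    [1.3,0.4,21]
  ],
  "roll": [0.14,0.28,0.42,0.422,0.422,0.422,0.422,0.422],
  "fingers": [-1,-1,-1,-1,-1,-1,-1,-1]
}}

```text
time_s: 2.4
ee_pos: [0.6152, -0.2534, 0.0379]
eef_rot: [-179.9, 0.2, -5.0]
force: [-0.1, -0.3, -0.1]
opening: 0.996
grip_force: 0.0
```

{"op": "carry_out", "data": {
  "travel": [
    [0,0,1.0],
    [0,0,1.8],
    [0,0,1.8],
    [0,0,1.8],
    [0,0,1.8],
    [0,0,1.8],
    [0,0,1.8],
    [0,0,1.8]
  ],
  "roll": [0,0,0,0,0,0,0,0],
  "fingers": [-1,-1,-1,0.4,0.6,0.8,1,1],
  "force": 35
}}

```text
time_s: 3.2
ee_pos: [0.6183, -0.2532, 0.023]
eef_rot: [179.9, -0.1, -4.9]
force: [-0.0, 0.2, 5.5]
opening: 0.519
grip_force: 35.5
```

{"op": "carry_out", "data": {
  "travel": [
    [0,0,0],
    [0,0,-1],
    [0,0,-3],
    [0,0,-6],
    [0,0,-10],
    [0,0,-13],
    [0,0,-14],
    [0,0,-14]
  ],
  "roll": [0,0,0,0,0,0,0,0],
  "fingers": [1,1,1,1,1,1,1,1]
}}

```text
time_s: 4.0
ee_pos: [0.6182, -0.253, 0.1631]
eef_rot: [179.9, -0.1, -4.9]
force: [-0.5, 0.3, -2.5]
opening: 0.523
grip_force: 36.3
```

```bash
python3 - <<'E'
from h import *
cmd([.50,.0,.22])
E
```

```text
shift [-13.94 -24.18  -5.75] roll 0 t 4.0 pos [ 0.6182 -0.253   0.1631] [ 1.7994e+02 -1.3000e-01 -4.9300e+00]
```

{"op": "carry_out", "data": {
  "travel": [
    [-2,-3,-1],
    [-4,-7,-2],
    [-6,-11,-3],
    [-8,-15,-4],
    [-10,-19,-5],
    [-12,-23,-5],
    [-13,-27,-5],
    [-13,-29.5,-5]
  ],
  "roll": [0,0,0,0,0,0,0,0],
  "fingers": [1,1,1,1,1,1,1,1]
}}

```text
time_s: 4.8
ee_pos: [0.5098, 0.0552, 0.2095]
eef_rot: [-180.0, 0.3, -4.8]
force: [0.5, -1.3, -1.4]
opening: 0.517
grip_force: 36.5
```

{"op": "carry_out", "data": {
  "travel": [
    [0,0,0],
    [0,0,0],
    [0,0,0]
  ],
  "roll": [0,0,0],
  "fingers": [1,1,1]
}}

```text
time_s: 5.1
ee_pos: [0.5129, 0.0515, 0.2104]
eef_rot: [179.9, 0.2, -5.0]
force: [-0.2, -0.3, -1.4]
opening: 0.522
grip_force: 36.5
```

```bash
python3 - <<'E'
from h import *
c=grab('wrist'); s=robot.state(); print(s['ee_pos'],s['eef_rot'])
save(c,'w2',s=1.4)
P=cloud(c); z=P[...,2]
r=np.hypot(P[...,0]-.5995,P[...,1]-.0535)
for lo,hi,R in((.0,.0115,.034),(.022,.03,.045)):
    m=(r<R)&(z>lo)&(z<hi); print(m.sum(),hexfit(P[m][:,:2]),P[m][:,2].mean())
# held jar lid in tool frame
R=Ro.from_euler('xyz',s['eef_rot'],degrees=True)
Q=R.inv().apply((P-s['ee_pos']).reshape(-1,3))
m=(np.hypot(Q[:,0],Q[:,1])<.045)&(Q[:,2]<-.02)&(Q[:,2]>-.07)&(c['range_z'].ravel()>0)
print(m.sum(),np.percentile(Q[m],[1,50,99],axis=0))
m2=m&(Q[:,2]<-.047)&(abs(Q[:,1])<.024); q=Q[m2]; print('lid',m2.sum(),q.min(0),q.max(0))
E
```

```text
[0.51310012 0.05128396 0.21073706] [ 1.79955971e+02  1.15948013e-01 -5.00547066e+00]
2542 (np.float64(40.0), array([0.0583, 0.0583, 0.0591]), array([0.6025, 0.056 ])) 0.0076551513421811625
1259 (np.float64(42.5), array([0.0832, 0.079 , 0.0741]), array([0.6009, 0.0524])) 0.024036594672520957
12780 [[-0.02194548 -0.03477299 -0.06891352]
 [ 0.00765312 -0.00079879 -0.05151757]
 [ 0.02770903  0.0324373  -0.02230977]]
lid 7866 [-0.02511355 -0.02396255 -0.06997973] [ 0.02114426  0.02397407 -0.04700112]
```

View pics/w2.png

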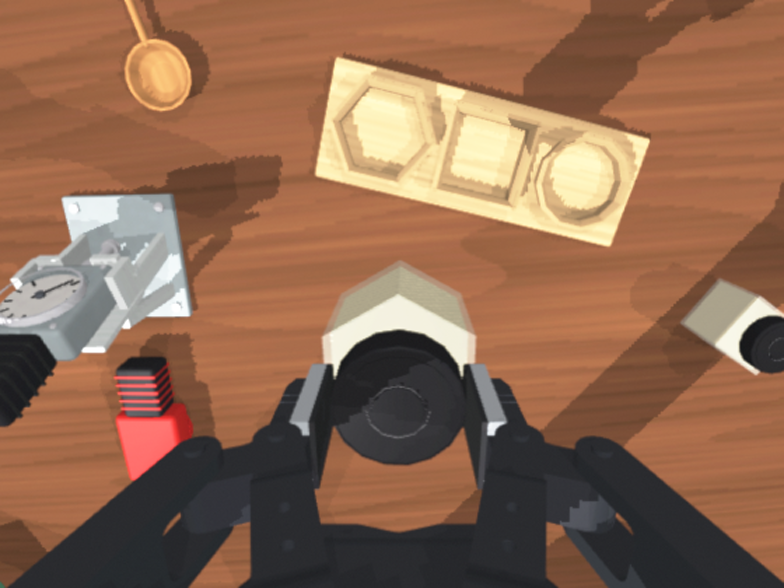

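```bash
python3 - <<'E'
from h import *
c=load('wrist'); s=robot.state(); R=Ro.from_euler('xyz',s['eef_rot'],degrees=True)
t=np.array([onz(c,u/1.4,v/1.4,.008) for u,v in [(337,57),(649,137),(611,246),(316,176)]])
print(t.round(4),np.linalg.norm(t-np.roll(t,1,0),axis=1).round(4))
ctr=t.mean(0); yd=(t[0]+t[3]-t[1]-t[2]); yd/=np.linalg.norm(yd); print('ctr',ctr,'yaw',np.degrees(np.arctan2(-yd[0],yd[1])),'hexpocket',ctr+.082*yd)
b=dep(c,398/1.4,410/1.4); print('button tool',R.inv().apply(b-s['ee_pos']))
P=cloud(c); z=P[...,2]; r=np.hypot(P[...,0]-.602,P[...,1]-.0555)
m=(r<.0385)&(z<.0115); 
for lo in (-.01,.003): print(hexfit(P[m&(z>lo)][:,:2]))
# lid ellipse by depth near lid top
Q=R.inv().apply((P-s['ee_pos']).reshape(-1,3)).reshape(P.shape); h=R.inv().apply(b-s['ee_pos'])[2]
m=(abs(Q[...,2]-h)<.003)&(np.hypot(Q[...,0],Q[...,1])<.028); q=Q[m]; print('lidtop',m.sum(),np.percentile(q,[.5,99.5],axis=0))
o=np.linalg.inv(c['camera_from_world'])[:3,3]; print(o)
E
```

```text
[[ 0.6599  0.086   0.008 ]
 [ 0.5815 -0.1573  0.008 ]
 [ 0.4935 -0.1312  0.008 ]
 [ 0.5733  0.1143  0.008 ]] [0.0911 0.2557 0.0918 0.2581]
ctr [ 0.577053   -0.02204092  0.008     ] yaw -17.9401078891726 hexpocket [0.60231086 0.05597216 0.008     ]
button tool [-0.0017504  -0.00109194 -0.05293953]
(np.float64(41.5), array([0.0677, 0.059 , 0.0595]), array([0.6007, 0.0545]))
(np.float64(41.5), array([0.0677, 0.059 , 0.0595]), array([0.6007, 0.0545]))
lidtop 6902 [[-0.02338184 -0.02344624 -0.05538824]
 [ 0.02006916  0.02345858 -0.05011238]]
[0.59380633 0.04564366 0.39171018]
```

```bash
python3 - <<'E'
from h import *
cmd([.6035,.055,.06],12.06)
E
```

```text
shift [ 9.   -1.17 15.05] roll -0.2978 t 5.15 pos [0.5131 0.0513 0.2107] [ 1.7996e+02  1.2000e-01 -5.0100e+00]
```

{"op": "carry_out", "data": {
  "travel": [
    [3,-0.4,2],
    [6,-0.8,5],
    [9,-1.17,9],
    [9,-1.17,12],
    [9,-1.17,14],
    [9,-1.17,15],
    [9,-1.17,15],
    [9,-1.17,15]
  ],
  "roll": [-0.1,-0.2,-0.298,-0.298,-0.298,-0.298,-0.298,-0.298],
  "fingers": [1,1,1,1,1,1,1,1]
}}

```text
time_s: 5.95
ee_pos: [0.605, 0.0556, 0.0627]
eef_rot: [180.0, -0.1, 12.1]
force: [0.3, 0.2, -1.5]
opening: 0.522
grip_force: 36.5
```

```bash
python3 - <<'E'
from h import *
c=grab('wrist'); save(c,'w3',s=1.4); print(robot.state()['force'])
cmd([.6035,.055,.06],12.06)
P=cloud(c); print(dep(c,285,150))
E
```

```text
[-0.3328168   0.89274205 -1.02538423]
shift [-0.2   0.04  0.33] roll 0.0007 t 6.0 pos [0.6054 0.0558 0.0633] [ 1.7996e+02 -1.6000e-01  1.2100e+01]
[0.65222046 0.06596987 0.00796019]
```

View pics/w3.png

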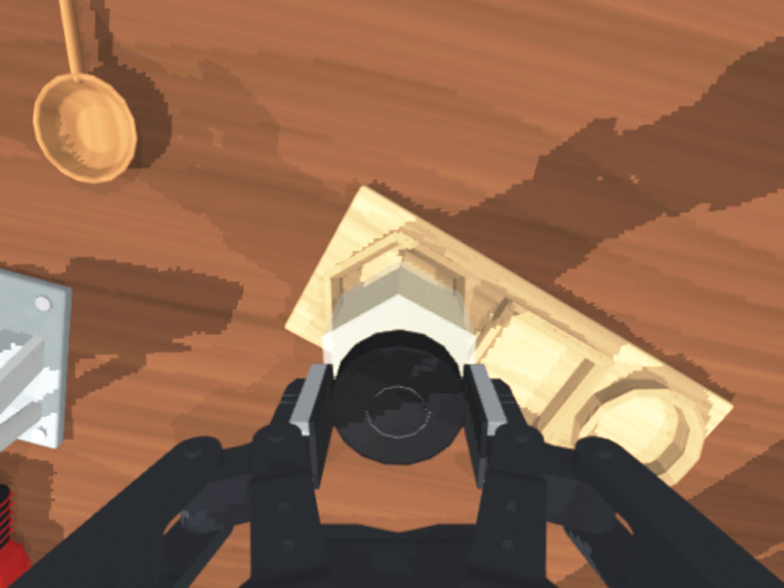

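{"op": "carry_out", "data": {
  "travel": [
    [-0.15,0,0.4],
    [-0.15,0,0.8],
    [-0.15,0,1.2],
    [-0.15,0,1.6],
    [-0.15,0,1.9],
    [-0.15,0,2.1],
    [-0.15,0,2.1],
    [-0.15,0,2.1]
  ],
  "roll": [0,0,0,0,0,0,0,0],
  "fingers": [1,1,1,1,1,1,1,1]
}}

```text
time_s: 6.8
ee_pos: [0.6027, 0.0559, 0.0407]
eef_rot: [180.0, 0.0, 12.1]
force: [-0.6, 0.4, -1.9]
opening: 0.518
grip_force: 36.6
```

{"op": "carry_out", "data": {
  "travel": [
    [0,0,0.2],
    [0,0,0.4],
    [0,0,0.6],
    [0,0,0.75],
    [0,0,0.85],
    [0,0,0.9],
    [0,0,0.9],
    [0,0,0.9]
  ],
  "roll": [0,0,0,0,0,0,0,0],
  "fingers": [1,1,1,1,1,1,1,1]
}}

```text
time_s: 7.6
ee_pos: [0.6027, 0.0559, 0.0318]
eef_rot: [180.0, 0.0, 12.1]
force: [-0.4, 0.7, -1.9]
opening: 0.519
grip_force: 36.6
```

{"op": "carry_out", "data": {
  "travel": [
    [0,0,0.05],
    [0,0,0.1],
    [0,0,0.15],
    [0,0,0.15],
    [0,0,0.15]
  ],
  "roll": [0,0,0,0,0],
  "fingers": [1,1,1,1,1]
}}

```text
time_s: 8.1
ee_pos: [0.6031, 0.0559, 0.031]
eef_rot: [180.0, -0.1, 12.1]
force: [-0.6, -0.0, 4.5]
opening: 0.521
grip_force: 37.1
```

{"op": "carry_out", "data": {
  "travel": [
    [0,0,0],
    [0,0,0],
    [0,0,0],
    [0,0,0],
    [0,0,-2],
    [0,0,-5],
    [0,0,-9],
    [0,0,-13]
  ],
  "roll": [0,0,0,0,0,0,0,0],
  "fingers": [-0.3,-0.6,-1,-1,-1,-1,-1,-1]
}}

```text
time_s: 8.9
ee_pos: [0.6021, 0.0559, 0.1611]
eef_rot: [-180.0, 0.1, 12.1]
force: [1.2, -0.6, -0.0]
opening: 0.999
grip_force: 0.0
```

```bash
python3 - <<'E'
from h import *
c=grab('top')
P=cloud(c); z=P[...,2]
s=robot.state(); cmd([.48,.19,.3],12)
# gauge rest region: image 1.4 px (150..260, 260..335)
v,u=np.mgrid[:420,:560]; m=(u>125)&(u<185)&(v>185)&(v<240)&(z>.09)&(z<.4)
q=P[m]; print(m.sum(),q.min(0),q.max(0)); h=q[:,2]>q[:,2].max()-.02; print(q[h].mean(0),h.sum())
for w in [(205,268),(250,270),(247,328),(183,325)]: print(onz(c,w[0]/1.4,w[1]/1.4,.008).round(3))
E
```

```text
shift [ -9.42 -15.74 -13.26] roll 0.0025 t 8.95 pos [0.6069 0.0559 0.169 ] [179.83  -0.7   12.15]
587 [0.46361017 0.26128153 0.09094036] [0.52907507 0.31887866 0.1899807 ]
[0.47868572 0.29054302 0.18149864] 229
[0.577 0.329 0.008]
[0.571 0.242 0.008]
[0.46  0.248 0.008]
[0.468 0.37  0.008]
```

```bash
python3 - <<'E'
from h import *
cmd([.44,.29,.32],-4)
E
```

```text
shift [-11.2  -26.35 -15.32] roll 0.2818 t 8.95 pos [0.6069 0.0559 0.169 ] [179.83  -0.7   12.15]
```

{"op": "carry_out", "data": {
  "travel": [
    [0,-0.5,-4],
    [-1,-3,-8],
    [-3,-7,-11],
    [-5,-11,-13],
    [-7,-15,-15],
    [-9,-19,-15],
    [-11,-23,-15],
    [-11,-26,-15]
  ],
  "roll": [0,0.05,0.1,0.15,0.2,0.25,0.28,0.28],
  "fingers": [-1,-1,-1,-1,-1,-1,-1,-1]
}}

```text
time_s: 9.75
ee_pos: [0.4373, 0.2885, 0.3111]
eef_rot: [-180.0, 0.0, -3.8]
force: [1.2, -0.0, -0.2]
opening: 0.998
grip_force: 0.0
```

{"op": "carry_out", "data": {
  "travel": [
    [0,0,0],
    [0,0,0],
    [0,0,0]
  ],
  "roll": [0,0,0],
  "fingers": [-1,-1,-1]
}}

```text
time_s: 10.05
ee_pos: [0.4409, 0.2861, 0.31]
eef_rot: [179.9, 0.0, -4.0]
force: [-0.5, -1.0, 0.1]
opening: 1.001
grip_force: 0.0
```

```bash
python3 - <<'E'
from h import *
c=grab('wrist'); save(c,'w4',s=1.4); s=robot.state(); print(s['ee_pos'],s['eef_rot'])
P=cloud(c); z=P[...,2]; 
for h in (.1,.12,.14,.16,.17,.18):
    m=(abs(z-h)<.006)&(P[...,0]>.4)&(P[...,0]<.6)&(abs(P[...,1]-.29)<.06); q=P[m]
    if len(q)>5: print(h,len(q),np.percentile(q,[1,50,99],axis=0)[:,:2].round(4).tolist())
E
```

```text
[0.44101824 0.28595224 0.31000622] [ 1.79948295e+02  6.57602730e-03 -3.98742376e+00]
0.1 213 [[0.487, 0.2546], [0.5218, 0.2917], [0.5296, 0.3301]]
0.12 239 [[0.4791, 0.2551], [0.5149, 0.2884], [0.5223, 0.3303]]
0.14 606 [[0.4872, 0.264], [0.5057, 0.2904], [0.5152, 0.3189]]
0.16 204 [[0.4943, 0.2736], [0.499, 0.291], [0.5018, 0.3097]]
0.17 227 [[0.4733, 0.2738], [0.4952, 0.292], [0.4984, 0.3095]]
0.18 1077 [[0.4638, 0.2748], [0.4788, 0.2929], [0.4939, 0.3104]]
```

View pics/w4.png

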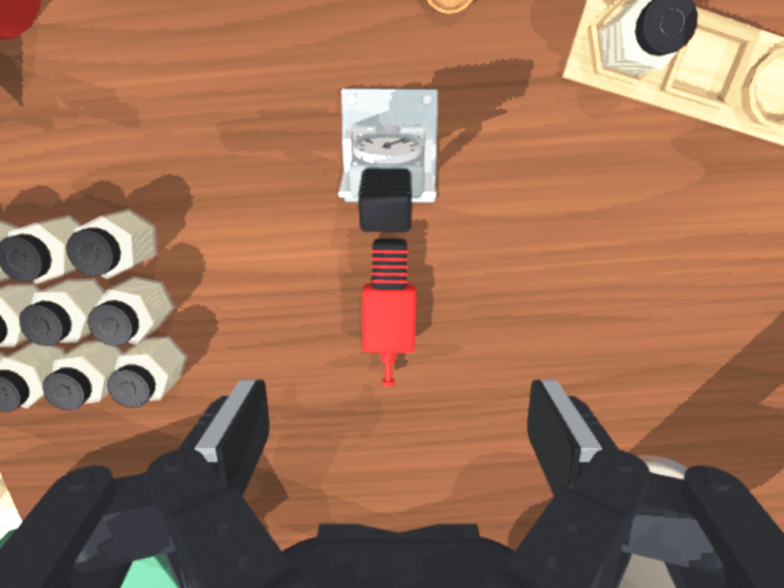

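```bash
python3 - <<'E'
from h import *
cmd([.4837,.2918,.15],-4)
E
```

```text
shift [ 4.22 -0.89 16.  ] roll 0.0002 t 10.1 pos [0.441 0.286 0.31 ] [ 1.7995e+02  1.0000e-02 -3.9900e+00]
```

{"op": "carry_out", "data": {
  "travel": [
    [2,-0.4,1],
    [4,-0.9,3],
    [4.2,-0.9,6],
    [4.2,-0.9,9],
    [4.2,-0.9,12],
    [4.2,-0.9,14.5],
    [4.2,-0.9,16],
    [4.2,-0.9,16]
  ],
  "roll": [0,0,0,0,0,0,0,0],
  "fingers": [-1,-1,-1,-1,-1,-1,-1,-1]
}}

```text
time_s: 10.9
ee_pos: [0.4819, 0.291, 0.1477]
eef_rot: [179.8, 0.3, -4.0]
force: [-0.6, -0.2, -1.0]
opening: 1.001
grip_force: 0.0
```

{"op": "carry_out", "data": {
  "travel": [
    [0,0,0],
    [0,0,0],
    [0,0,0],
    [0,0,0],
    [0,0,0],
    [0,0,0],
    [0,0,0],
    [0,0,0]
  ],
  "roll": [0,0,0,0,0,0,0,0],
  "fingers": [-1,0.2,0.4,0.6,0.8,1,1,1],
  "force": 20
}}

```text
time_s: 11.7
ee_pos: [0.483, 0.2931, 0.1503]
eef_rot: [180.0, -0.0, -3.9]
force: [-0.5, -0.2, -0.0]
opening: 0.003
grip_force: 0.0
```

```bash
python3 - <<'E'
from h import *
c=grab('wrist'); save(c,'w5',s=1.4); s=robot.state(); print(s['ee_pos'],s['eef_rot'],s['opening'])
E
```

```text
[0.48298862 0.29310256 0.15028853] [ 1.79993352e+02 -2.27637766e-03 -3.90044994e+00] 0.0006991616485029354
```

View pics/w5.png

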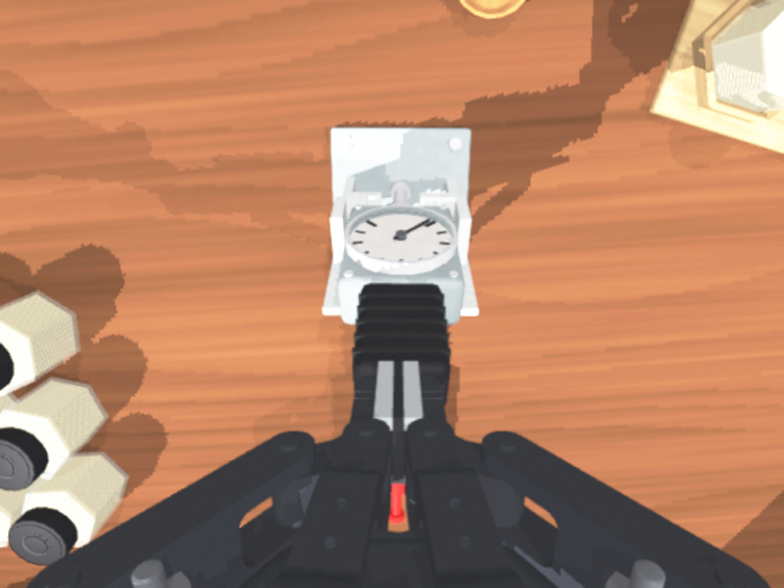

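```bash
python3 - <<'E'
from h import *
c=load('wrist'); s=robot.state()
def proj(p):
    q=c['camera_from_world']@np.r_[p,1]; x,y=q[0]/-q[2],-q[1]/-q[2]; r2=x*x+y*y; f=1+float(c['k1'])*r2
    return (c['mtx']@np.array([x*f,y*f,1]))[:2]*1.4, -q[2]
print('tcp',proj(s['ee_pos']),'top',proj([.479,.2925,.185]),'grip',proj([.487,.292,.163]))
for u,v in [(400,310),(400,330),(400,352),(365,345),(435,345),(365,365),(436,365),(362,400),(440,400),(362,418),(385,380),(385,400),(385,418),(400,235),(470,250)]: print(u,v,dep(c,u/1.4,v/1.4).round(4))
E
```

```text
tcp (array([400.0309366 , 338.81848964]), np.float64(0.19765794487636867)) top (array([402.87169976, 387.52687165]), np.float64(0.16593196047311565)) grip (array([402.24919515, 342.38396206]), np.float64(0.18430917193550567))
400 310 [0.4995 0.2921 0.159 ]
400 330 [0.4956 0.2924 0.1704]
400 352 [0.4908 0.2927 0.1797]
365 345 [0.4933 0.3056 0.1771]
435 345 [0.4914 0.2796 0.1769]
365 365 [0.5635 0.2887 0.3318]
436 365 [0.4876 0.2801 0.1856]
362 400 [0.4909 0.3044 0.2116]
440 400 [0.4891 0.2809 0.2113]
362 418 [0.4958 0.3027 0.2287]
385 380 [0.4943 0.2973 0.2063]
385 400 [0.4942 0.297  0.2178]
385 418 [0.4944 0.2967 0.2271]
400 235 [0.5213 0.2904 0.1135]
470 250 [ 4.845e-01  2.400e-01 -3.000e-04]
```

```bash
python3 - <<'E'
from h import *
c=load('wrist')
for u in (382,418,368,430):
    print(u,[(v,*dep(c,u/1.4,v/1.4)[[0,2]].round(4)) for v in range(340,400,6)])
c=grab('top'); P=cloud(c); s=robot.state(); print(s['ee_pos'],s['joints'])
c=grab('scene'); P=cloud(c)
for z in np.arange(.14,.26,.01):
    m=(abs(P[...,2]-z)<.005)&(abs(P[...,0]-.483)<.05)&(abs(P[...,1]-.293)<.05); q=P[m]
    if len(q): print(round(z,2),len(q),np.percentile(q[:,:2],[2,50,98],axis=0).round(3).tolist())
E
```

```text
382 [(340, np.float64(0.4941), np.float64(0.1754)), (346, np.float64(0.4933), np.float64(0.179)), (352, np.float64(0.4915), np.float64(0.1803)), (358, np.float64(0.4909), np.float64(0.184)), (364, np.float64(0.4946), np.float64(0.196)), (370, np.float64(0.4945), np.float64(0.2)), (376, np.float64(0.495), np.float64(0.205)), (382, np.float64(0.4942), np.float64(0.2073)), (388, np.float64(0.4945), np.float64(0.2114)), (394, np.float64(0.4946), np.float64(0.215))]
418 [(340, np.float64(0.4932), np.float64(0.1754)), (346, np.float64(0.4914), np.float64(0.1768)), (352, np.float64(0.4905), np.float64(0.1801)), (358, np.float64(0.4895), np.float64(0.183)), (364, np.float64(0.488), np.float64(0.1847)), (370, np.float64(0.4937), np.float64(0.2)), (376, np.float64(0.4949), np.float64(0.2061)), (382, np.float64(0.4935), np.float64(0.2074)), (388, np.float64(0.4936), np.float64(0.2112)), (394, np.float64(0.4937), np.float64(0.2148))]
368 [(340, np.float64(0.4945), np.float64(0.1754)), (346, np.float64(0.4929), np.float64(0.1772)), (352, np.float64(0.4919), np.float64(0.1805)), (358, np.float64(0
[... 888 characters left out ...]
1460155e+01  1.18103172e+02]
0.14 72 [[0.484, 0.263], [0.504, 0.28], [0.512, 0.317]]
0.15 36 [[0.474, 0.271], [0.5, 0.278], [0.504, 0.306]]
0.16 42 [[0.471, 0.272], [0.496, 0.28], [0.5, 0.31]]
0.17 39 [[0.468, 0.273], [0.49, 0.278], [0.498, 0.307]]
0.18 51 [[0.463, 0.273], [0.484, 0.282], [0.494, 0.307]]
0.19 25 [[0.468, 0.274], [0.482, 0.284], [0.491, 0.305]]
0.2 14 [[0.477, 0.282], [0.491, 0.288], [0.493, 0.3]]
0.21 20 [[0.476, 0.278], [0.488, 0.284], [0.494, 0.305]]
0.22 16 [[0.484, 0.28], [0.489, 0.288], [0.493, 0.306]]
0.23 11 [[0.488, 0.282], [0.492, 0.295], [0.494, 0.306]]
0.24 36 [[0.472, 0.266], [0.492, 0.287], [0.498, 0.328]]
0.25 35 [[0.471, 0.257], [0.493, 0.281], [0.498, 0.335]]
```

The fingers shut above the grip. The wrist depth shows the real tips at about z 0.194 while the state says 0.150, so the tips sit about 43 mm higher than reported. This also fits the jar, where the opening of 0.52 matches the 46 mm lid. I'll open and go down by that offset.

{"op": "carry_out", "data": {
  "travel": [
    [0,0,0],
    [0,0,0],
    [0,0,0],
    [0,0,0],
    [0,0,0],
    [0,0,1],
    [0,0,2.2],
    [0,0,3.4]
  ],
  "roll": [0,0,0,0,0,0,0,0],
  "fingers": [0.5,0,-0.5,-1,-1,-1,-1,-1]
}}

```text
time_s: 12.65
ee_pos: [0.4825, 0.2929, 0.1149]
eef_rot: [180.0, 0.0, -3.9]
force: [-0.1, 0.0, -0.1]
opening: 1.0
grip_force: 0.0
```

{"op": "carry_out", "data": {
  "travel": [
    [0,0,0.7],
    [0,0,0.9],
    [0,0,0.9],
    [0,0,0.9],
    [0,0,0.9],
    [0,0,0.9],
    [0,0,0.9],
    [0,0,0.9]
  ],
  "roll": [0,0,0,0,0,0,0,0],
  "fingers": [-1,-1,0,0.3,0.6,1,1,1],
  "force": 20
}}

```text
time_s: 13.45
ee_pos: [0.4834, 0.293, 0.1078]
eef_rot: [-180.0, -0.1, -3.9]
force: [0.5, -1.1, 2.7]
opening: 0.419
grip_force: 26.1
```

{"op": "carry_out", "data": {
  "travel": [
    [-0.17,0,-0.47],
    [-0.5,0,-1.4],
    [-0.9,0,-2.5],
    [-1.35,0,-3.7],
    [-1.8,0,-4.9],
    [-2.25,0,-6.2],
    [-2.7,0,-7.4],
    [-3.1,0,-8.5]
  ],
  "roll": [0,0,0,0,0,0,0,0],
  "fingers": [1,1,1,1,1,1,1,1]
}}

```text
time_s: 14.25
ee_pos: [0.4506, 0.2952, 0.1933]
eef_rot: [180.0, 0.1, -3.9]
force: [0.1, -0.1, -4.4]
opening: 0.42
grip_force: 25.2
```

{"op": "carry_out", "data": {
  "travel": [
    [0,0,-2],
    [0,0,-4],
    [0,0,-6],
    [0,0,-6],
    [0,0,-6]
  ],
  "roll": [0,0,0,0,0],
  "fingers": [1,1,1,1,1]
}}

```text
time_s: 14.75
ee_pos: [0.4515, 0.2951, 0.2522]
eef_rot: [180.0, 0.0, -3.9]
force: [0.5, 0.5, -4.7]
opening: 0.416
grip_force: 23.5
```

```bash
cat >> h.py <<'E'
def gauge(n='scene',pr=True):
    """profile of held gauge under the tool, in tool-centred world axes, per height"""
    c=grab(n); P=cloud(c); s=robot.state(); e=s['ee_pos']; d=P-e
    m=(abs(d[...,0])<.1)&(abs(d[...,1])<.06)&(P[...,2]>.02)&(d[...,2]<.06)
    for z in np.arange(.05,-.15,-.015):
        q=d[m&(abs(d[...,2]-z)<.007)]
        if len(q)>3: print(n,round(z,3),len(q),np.percentile(q[:,0],[2,50,98]).round(4),np.percentile(q[:,1],[2,50,98]).round(4))
    return c,d
E
python3 - <<'E'
from h import *
gauge('scene'); gauge('wrist'); cmd([0,0,0])
E
```

```text
scene 0.05 68 [-0.0045  0.0154  0.0219] [-0.0295 -0.0099  0.0174]
scene 0.035 90 [0.0014 0.021  0.0307] [-0.029  -0.0132  0.0239]
scene 0.02 90 [-0.0009  0.0283  0.0347] [-0.0311 -0.0149  0.0237]
scene 0.005 87 [0.0063 0.0333 0.0412] [-0.0308 -0.0116  0.0228]
scene -0.01 87 [0.0125 0.0377 0.0459] [-0.0313 -0.0182  0.0237]
scene -0.025 71 [0.0151 0.0414 0.0463] [-0.0329 -0.0167  0.0236]
scene -0.04 13 [0.023  0.0409 0.0453] [-0.0318 -0.0094  0.0048]
scene -0.055 10 [0.0403 0.0424 0.0462] [-0.0094 -0.0039  0.0004]
scene -0.07 15 [0.0422 0.0496 0.0566] [-0.0096 -0.0063 -0.0011]
scene -0.085 4 [0.0462 0.0484 0.0536] [-0.0089 -0.0032  0.0051]
scene -0.13 42 [0.0273 0.0325 0.0366] [-0.0419 -0.0057  0.0348]
scene -0.145 71 [0.0296 0.0365 0.0419] [-0.0433 -0.0045  0.0336]
wrist 0.05 2497 [0.0053 0.0157 0.0196] [-0.0281  0.      0.0296]
wrist 0.035 2707 [0.0095 0.0216 0.0306] [-0.0263 -0.0012  0.0257]
wrist 0.02 1942 [0.0025 0.0289 0.0357] [-0.0278  0.0001  0.0275]
wrist 0.005 1533 [0.0295 0.0346 0.0409] [-0.0283 -0.0021  0.0249]
wrist -0.01 1146 [0.0357 0.04   0.0473] [-0.0271 -0.001   0.0234]
wrist -0.025 845 [0.0401 0.0442 0.0489] [-0.029  -0.0026  0.0241]
wrist -0.04 57 [0.0441 0.0464 0.0483] [-0.0284 -0.008   0.024 ]
wrist -0.055 51 [0.0447 0.0461 0.0471] [-0.0077 -0.0034  0.0024]
wrist -0.07 109 [0.046  0.0494 0.0549] [-0.0072 -0.0036  0.0002]
wrist -0.085 90 [0.0453 0.0511 0.0568] [-0.0102 -0.0043  0.0032]
wrist -0.13 292 [0.0297 0.0336 0.0374] [-0.039   0.005   0.0358]
wrist -0.145 440 [0.0338 0.0381 0.0426] [-0.0392  0.004   0.0353]
shift [-42.91  32.44  25.26] roll 0 t 14.85 pos [0.451  0.2948 0.2509] [ 1.7992e+02  1.6000e-01 -3.9000e+00]
```

{"op": "carry_out", "data": {
  "travel": [
    [-2,0,0],
    [-4,0,0],
    [-4.3,0,2],
    [-4.3,0,5],
    [-4.3,0,8],
    [-4.3,0,9.2],
    [-3,0,9.2],
    [-1.8,0,9.2]
  ],
  "roll": [0,0,0,0,0,0,0,0],
  "fingers": [1,1,1,1,1,1,1,1]
}}

```text
time_s: 15.65
ee_pos: [0.4362, 0.2968, 0.161]
eef_rot: [-180.0, -0.1, -3.9]
force: [0.9, 0.6, -4.0]
opening: 0.418
grip_force: 23.2
```

{"op": "carry_out", "data": {
  "travel": [
    [0.3,0,0],
    [0.6,0,0],
    [0.9,0,0],
    [1.2,0,0],
    [1.5,0,0],
    [1.8,0,0],
    [2.1,0,0],
    [2.1,0,0]
  ],
  "roll": [0,0,0,0,0,0,0,0],
  "fingers": [1,1,1,1,1,1,1,1]
}}

```text
time_s: 16.45
ee_pos: [0.4556, 0.2951, 0.1613]
eef_rot: [-180.0, -0.1, -3.9]
force: [-4.2, -0.3, 4.2]
opening: 0.416
grip_force: 24.3
```

```bash
python3 - <<'E'
from h import *
gauge('wrist'); cmd([0,0,0])
E
```

```text
wrist 0.05 2251 [0.005  0.0125 0.0151] [-0.0286  0.0002  0.0298]
wrist 0.035 1310 [0.0089 0.0155 0.0176] [-0.0228  0.0004  0.0238]
wrist 0.02 2285 [0.0029 0.0194 0.0263] [-0.0271 -0.0006  0.0276]
wrist 0.005 1146 [0.0185 0.0235 0.0297] [-0.0274 -0.0006  0.026 ]
wrist -0.01 912 [0.0234 0.0266 0.0328] [-0.0269 -0.0039  0.0245]
wrist -0.025 667 [0.0252 0.0291 0.035 ] [-0.0267 -0.0003  0.0242]
wrist -0.04 584 [0.0239 0.03   0.0329] [-0.0394 -0.0017  0.0351]
wrist -0.055 1105 [0.029  0.0333 0.0378] [-0.0395 -0.0021  0.0345]
wrist -0.07 1291 [0.0347 0.0399 0.073 ] [-0.0411 -0.0025  0.0337]
wrist -0.085 1544 [0.0405 0.0477 0.0804] [-0.0403 -0.0027  0.0326]
wrist -0.1 1774 [0.0465 0.0586 0.0811] [-0.0354 -0.0022  0.0266]
wrist -0.145 9 [0.077  0.0788 0.0842] [-0.0428 -0.0402  0.0311]
shift [-43.46  32.55  16.06] roll 0 t 16.5 pos [0.4556 0.2951 0.1613] [-1.7998e+02 -8.0000e-02 -3.9100e+00]
```

{"op": "carry_out", "data": {
  "travel": [
    [0.3,0,0],
    [0.6,0,0],
    [0.9,0,0],
    [1.2,0,0],
    [1.5,0,0],
    [1.8,0,0],
    [2.0,0,0],
    [2.0,0,0]
  ],
  "roll": [0,0,0,0,0,0,0,0],
  "fingers": [1,1,1,1,1,1,1,1]
}}

```text
time_s: 17.3
ee_pos: [0.4769, 0.2937, 0.1631]
eef_rot: [-179.9, -0.3, -3.9]
force: [-4.8, -1.7, 11.3]
opening: 0.421
grip_force: 26.0
```

```bash
cat >> h.py <<'E'
def tilt():
    c=grab('wrist'); P=cloud(c); s=robot.state(); R=Ro.from_euler('xyz',s['eef_rot'],degrees=True)
    Q=R.inv().apply((P-s['ee_pos']).reshape(-1,3)); z=-Q[:,2]
    m=(z<.035)&(z>-.03)&(abs(Q[:,1])<.018)&(Q[:,0]<.06)&(Q[:,0]>.005); zz=z[m]; x=Q[m,0]
    hz=np.arange(-.028,.032,.003); pts=[]
    for h in hz:
        k=abs(zz-h)<.0015
        if k.sum()>10: pts.append((h,np.median(x[k])))
    pts=np.array(pts); print((pts*1000).round(1).tolist()); return c,Q
E
python3 - <<'E'
from h import *
tilt(); cmd([0,0,0])
E
```

```text
[[-28.0, 11.6], [-25.0, 11.6], [-22.0, 11.5], [-19.0, 11.5], [-16.0, 11.5], [-13.0, 11.4], [-10.0, 11.5], [-7.0, 11.3], [-4.0, 11.3], [-1.0, 11.3], [2.0, 11.2], [5.0, 11.2], [8.0, 11.2], [17.0, 13.2], [20.0, 13.0], [23.0, 11.3], [26.0, 8.9], [29.0, 9.2]]
shift [-45.66  32.56  16.04] roll 0 t 17.35 pos [0.4768 0.2937 0.163 ] [-179.94   -0.29   -3.9 ]
```

{"op": "carry_out", "data": {
  "travel": [
    [-0.5,0,0],
    [-1.5,0,0],
    [-2.5,0,0],
    [-2.5,0,-2],
    [-2.5,0,-5],
    [-2.5,0,-8],
    [-2.5,0,-10],
    [-2.5,0,-10]
  ],
  "roll": [0,0,0,0,0,0,0,0],
  "fingers": [1,1,1,1,1,1,1,1]
}}

```text
time_s: 18.15
ee_pos: [0.4509, 0.2963, 0.2623]
eef_rot: [-179.8, -0.2, -3.9]
force: [0.5, -0.1, -5.5]
opening: 0.419
grip_force: 24.1
```

{"op": "carry_out", "data": {
  "travel": [
    [0,0,0],
    [0,0,0],
    [0,0,0]
  ],
  "roll": [0,0,0],
  "fingers": [1,1,1]
}}

```text
time_s: 18.45
ee_pos: [0.4491, 0.2949, 0.2583]
eef_rot: [179.9, 0.2, -3.9]
force: [-0.3, 0.6, -4.2]
opening: 0.422
grip_force: 24.0
```

```bash
python3 - <<'E'
from h import *
tilt(); gauge('wrist'); gauge('scene'); cmd([0,0,0])
save(load('wrist'),'w6',s=1.4)
E
```

```text
[[-28.0, 16.0], [-25.0, 15.9], [-22.0, 15.7], [-19.0, 15.6], [-16.0, 15.4], [-13.0, 15.2], [-10.0, 15.0], [-7.0, 14.7], [-4.0, 14.6], [-1.0, 14.6], [2.0, 14.2], [5.0, 14.1], [8.0, 13.9], [11.0, 13.7], [17.0, 15.7], [20.0, 14.7], [23.0, 13.6], [26.0, 10.8], [29.0, 10.5]]
wrist 0.05 2038 [0.005  0.01   0.0127] [-0.0288  0.0003  0.0299]
wrist 0.035 1047 [0.0034 0.0108 0.0123] [-0.0227  0.0002  0.0241]
wrist 0.02 1979 [0.0052 0.0127 0.0188] [-0.0266  0.      0.0272]
wrist 0.005 820 [0.0099 0.0144 0.0206] [-0.027  -0.      0.0267]
wrist -0.01 720 [0.0129 0.0154 0.0214] [-0.0264 -0.0037  0.025 ]
wrist -0.025 532 [0.0117 0.0159 0.0218] [-0.0268  0.001   0.026 ]
wrist -0.04 272 [0.0131 0.0153 0.0178] [-0.026  -0.0001  0.0255]
wrist -0.055 4 [0.0103 0.0106 0.0106] [-0.0013 -0.0002  0.0009]
wrist -0.07 19 [0.0055 0.0069 0.0077] [-0.0034 -0.0005  0.0029]
wrist -0.085 124 [0.0026 0.008  0.0111] [-0.0063 -0.0006  0.0064]
wrist -0.145 689 [0.0305 0.0359 0.0409] [-0.0391 -0.0016  0.035 ]
scene 0.05 54 [-0.0097  0.0089  0.0124] [-0.0314 -0.0079  0.0235]
scene 0.035 58 [-0.0132  0.008   0.0129] [-0.0288 -0.0171  0.0205]
scene 0.02 76 [-0.0143  0.0108  0.0187] [-0.0306 -0.0142  0.023 ]
scene 0.005 68 [-0.0143  0.0124  0.0201] [-0.0298 -0.0216  0.0254]
scene -0.01 59 [-0.0109  0.0122  0.0179] [-0.0303 -0.0145  0.0227]
scene -0.025 60 [-0.0148  0.0118  0.0185] [-0.0318 -0.0213  0.0215]
scene -0.04 32 [-0.0125  0.011   0.0158] [-0.0314 -0.0222  0.0256]
scene -0.055 4 [0.0064 0.0074 0.0094] [-0.0047 -0.0013  0.0036]
scene -0.07 10 [-0.0028  0.0024  0.0047] [-0.005  -0.0016  0.0011]
scene -0.085 14 [-0.0028  0.0056  0.0097] [-0.0076 -0.0036  0.0047]
scene -0.145 75 [0.0292 0.0342 0.0395] [-0.0423 -0.0035  0.0338]
shift [-42.82  32.49  26.03] roll 0 t 18.6 pos [0.4497 0.2952 0.2593] [ 1.7995e+02  9.0000e-02 -3.9100e+00]
```

View pics/w6.png

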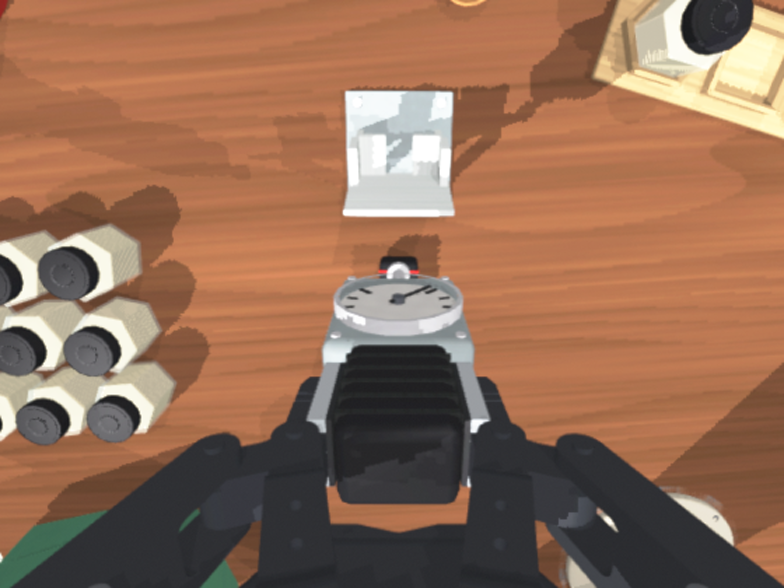

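```bash
python3 - <<'E'
from h import *
cmd([.597,.0575,.21],-4)
E
```

```text
shift [16.32 22.7   4.93] roll 0.0016 t 18.6 pos [0.4497 0.2952 0.2593] [ 1.7995e+02  9.0000e-02 -3.9100e+00]
```

{"op": "carry_out", "data": {
  "travel": [
    [0.7,1,0],
    [2.5,3.5,0],
    [5,7,0],
    [7.5,10.5,0],
    [10,14,0],
    [12.5,17.5,0],
    [15,21,0],
    [16.2,22.7,0]
  ],
  "roll": [0,0,0,0,0,0,0,0],
  "fingers": [1,1,1,1,1,1,1,1],
  "force": 40
}}

```text
time_s: 19.4
ee_pos: [0.5984, 0.0528, 0.2598]
eef_rot: [179.8, -0.1, -4.1]
force: [-0.5, 0.1, -3.8]
opening: 0.416
grip_force: 44.6
```

{"op": "carry_out", "data": {
  "travel": [
    [0,0,0.5],
    [0,0,2],
    [0,0,3.5],
    [0,0,4.5],
    [0,0,5],
    [0,0,5],
    [0,0,5]
  ],
  "roll": [0,0,0,0,0,0,0],
  "fingers": [1,1,1,1,1,1,1]
}}

```text
time_s: 20.1
ee_pos: [0.5966, 0.058, 0.2109]
eef_rot: [180.0, -0.1, -3.9]
force: [-0.2, 0.2, -3.4]
opening: 0.416
grip_force: 44.6
```

```bash
python3 - <<'E'
from h import *
tilt(); c,d=gauge('wrist'); s=robot.state(); cmd([.597,.0575,.21],-4)
P=cloud(c); z=P[...,2]
for lo,hi in((.07,.082),(.048,.063)):
    m=(z>lo)&(z<hi)&(np.hypot(P[...,0]-.601,P[...,1]-.0566)<.05); q=P[m]; print('jar',lo,m.sum(),np.percentile(q,[1,50,99],axis=0).round(4).tolist())
a=np.argwhere((d[...,2]<-.065)&(d[...,2]>-.11)&(abs(d[...,0])<.03)&(abs(d[...,1])<.02)); print('tip px',a.min(0),a.max(0),'z min',d[tuple(a.T)][:,2].min())
p=d[tuple(a.T)]
for h in np.arange(-.070,-.1,-.003):
    q=p[abs(p[:,2]-h)<.0015]
    if len(q): print(round(h,3),len(q),q.min(0)[:2].round(4),q.max(0)[:2].round(4))
r=a.mean(0); r0,c0=int(r[0]),int(r[1]); save(c,'w7',(c0-70,max(0,r0-60),c0+70,r0+45),5)
print(c0,r0)
T=c['camera_from_world']; 
E
```

```text
[[-28.0, 16.2], [-25.0, 16.0], [-22.0, 15.7], [-19.0, 15.7], [-16.0, 15.4], [-13.0, 15.2], [-10.0, 15.0], [-7.0, 14.9], [-4.0, 14.8], [-1.0, 14.6], [2.0, 14.3], [5.0, 14.1], [8.0, 14.0], [11.0, 13.9], [17.0, 15.3], [20.0, 14.9], [23.0, 13.8], [26.0, 10.8], [29.0, 10.6]]
wrist 0.05 1995 [0.0048 0.01   0.0127] [-0.0285  0.0004  0.0298]
wrist 0.035 1047 [0.003  0.0108 0.0122] [-0.0232 -0.0001  0.0246]
wrist 0.02 1935 [0.0055 0.0129 0.019 ] [-0.0265 -0.0001  0.0272]
wrist 0.005 830 [0.0099 0.0145 0.0206] [-0.0269  0.      0.0268]
wrist -0.01 714 [0.0133 0.0156 0.0217] [-0.0261 -0.0034  0.0251]
wrist -0.025 532 [0.0121 0.0161 0.022 ] [-0.0264  0.0008  0.026 ]
wrist -0.04 258 [0.013  0.0156 0.018 ] [-0.0261 -0.0013  0.0254]
wrist -0.055 4 [0.0108 0.0108 0.0109] [-0.0011 -0.      0.0011]
wrist -0.07 19 [0.006  0.0075 0.008 ] [-0.0031 -0.0003  0.0028]
wrist -0.085 123 [0.0028 0.0084 0.0116] [-0.0061 -0.0003  0.0066]
wrist -0.13 1337 [-0.0086  0.01    0.0266] [-0.0239 -0.005   0.0177]
wrist -0.145 688 [-0.0109  0.0217  0.0335] [-0.0313 -0.0034  0.025 ]
shift [0.02 0.04 0.12] roll 0.0018 t 20.2 pos [0.5968 0.0579 0.2112] [ 1.8e+02 -1.0e-01 -3.9e+00]
jar 0.07 356 [[0.5877, 0.0328, 0.071], [0.6116, 0.0532, 0.0816], [0.6244, 0.0773, 0.082]]
jar 0.048 660 [[0.5835, 0.0255, 0.0496], [0.6196, 0.0537, 0.0609], [0.6322, 0.0842, 0.0629]]
tip px [187 277] [198 292] z min -0.09083243427052656
-0.07 3 [ 0.0073 -0.0018] [0.0082 0.0022]
-0.073 6 [ 0.0066 -0.0026] [0.0077 0.0031]
-0.076 10 [ 0.0057 -0.0034] [0.0078 0.0022]
-0.079 7 [ 0.0055 -0.0034] [0.0084 0.0041]
-0.082 11 [ 0.006  -0.0035] [0.0084 0.0031]
-0.085 76 [ 0.0025 -0.0062] [0.0118 0.0068]
-0.088 20 [ 0.0023 -0.0059] [0.0117 0.0066]
-0.091 10 [ 0.0069 -0.0063] [0.0118 0.0057]
284 192
```

View pics/w7.png

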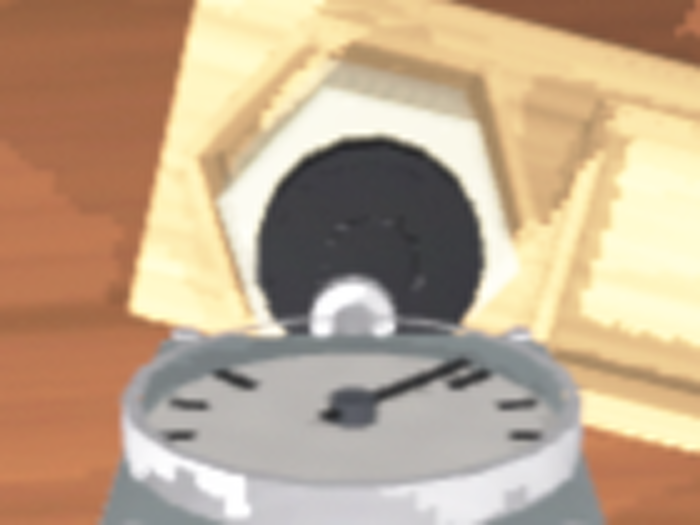

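```bash
python3 - <<'E'
from h import *
c=load('wrist'); print(onz(c,288.3,183.4,.0845))
E
```

```text
[0.60248036 0.05445222 0.0845    ]
```

{"op": "carry_out", "data": {
  "travel": [
    [0,0.15,0.3],
    [0,0.32,0.9],
    [0,0.32,1.5],
    [0,0.32,2.1],
    [0,0.32,2.6],
    [0,0.32,3.0],
    [0,0.32,3.0],
    [0,0.32,3.0]
  ],
  "roll": [0,0,0,0,0,0,0,0],
  "fingers": [1,1,1,1,1,1,1,1]
}}

```text
time_s: 21.0
ee_pos: [0.5961, 0.0546, 0.1803]
eef_rot: [180.0, -0.0, -3.9]
force: [-0.2, -0.2, -3.9]
opening: 0.419
grip_force: 44.6
```

```bash
python3 - <<'E'
from h import *
c=grab('wrist'); P=cloud(c); s=robot.state(); d=P-s['ee_pos']; z=P[...,2]; print(s['ee_pos'],s['force'])
m=(z>.07)&(z<.0845)&(np.hypot(P[...,0]-.601,P[...,1]-.055)<.05); q=P[m]; print('lid',m.sum(),np.percentile(q,[1,50,99],axis=0).round(4).tolist())
m=(d[...,2]<-.083)&(d[...,2]>-.0915)&(abs(d[...,0]-.005)<.0085)&(abs(d[...,1])<.01); q=P[m]; print('tip',m.sum(),q.min(0),q.max(0))
E
```

```text
[0.59626897 0.05466144 0.18050852] [-0.04157089  0.02973248 -3.99409398]
lid 1266 [[0.5949, 0.0332, 0.0716], [0.6106, 0.0538, 0.0825], [0.6243, 0.0761, 0.0844]]
tip 110 [0.5982844  0.04833308 0.08948221] [0.60787865 0.06140249 0.09738314]
```

{"op": "carry_out", "data": {
  "travel": [
    [0.05,0,0.2],
    [0.05,0,0.35],
    [0.05,0,0.45],
    [0.05,0,0.55],
    [0.05,0,0.65],
    [0.05,0,0.65],
    [0.05,0,0.65]
  ],
  "roll": [0,0,0,0,0,0,0],
  "fingers": [1,1,1,1,1,1,1]
}}

```text
time_s: 21.75
ee_pos: [0.5967, 0.0546, 0.1741]
eef_rot: [180.0, -0.0, -3.9]
force: [-1.4, -0.9, -0.8]
opening: 0.417
grip_force: 44.7
```

{"op": "carry_out", "data": {
  "travel": [
    [0,0,0.05],
    [0,0,0.1],
    [0,0,0.15],
    [0,0,0.15],
    [0,0,0.15]
  ],
  "roll": [0,0,0,0,0],
  "fingers": [1,1,1,1,1]
}}

```text
time_s: 22.25
ee_pos: [0.5967, 0.0545, 0.1725]
eef_rot: [180.0, -0.0, -3.9]
force: [0.0, 0.6, -0.8]
opening: 0.411
grip_force: 44.9
```

```bash
python3 - <<'E'
from h import *
fs=[]
for _ in range(6):
    c=grab('wrist'); fs.append(robot.state()['force'])
print(np.mean(fs,0),np.std(fs,0),robot.state()['ee_pos'],robot.state()['joint_vel'].round(2))
tilt()
P=cloud(c); s=robot.state(); d=P-s['ee_pos']; z=P[...,2]
m=(z>.07)&(z<.0845)&(np.hypot(P[...,0]-.601,P[...,1]-.055)<.05)&(P[...,0]>.598); q=P[m]; print('lid',m.sum(),np.percentile(q,[1,50,99],axis=0).round(4).tolist())
m=(z>.0855)&(z<.094)&(abs(d[...,0]-.005)<.0085)&(abs(d[...,1])<.01); q=P[m]; print('tip',m.sum(),q.min(0),q.max(0))
save(c,'w8',(214,120,354,240),5)
E
```

```text
[-0.22876063  0.11438529 -0.36726033] [0.50186472 0.36650015 0.29687063] [0.59670345 0.05456339 0.17239015] [ 0.05  0.06  0.05  0.05 -0.01  0.03]
[[-28.0, 16.3], [-25.0, 16.1], [-22.0, 16.0], [-19.0, 15.9], [-16.0, 15.6], [-13.0, 15.4], [-10.0, 15.3], [-7.0, 15.1], [-4.0, 14.9], [-1.0, 14.8], [2.0, 14.5], [5.0, 14.4], [8.0, 14.2], [11.0, 14.2], [17.0, 15.7], [20.0, 15.0], [23.0, 14.2], [26.0, 11.1], [29.0, 10.7]]
lid 1184 [[0.5988, 0.0334, 0.0712], [0.612, 0.0543, 0.0825], [0.6242, 0.0761, 0.0842]]
tip 103 [0.59986067 0.04834463 0.08551718] [0.60839007 0.06182269 0.09356417]
```

View pics/w8.png

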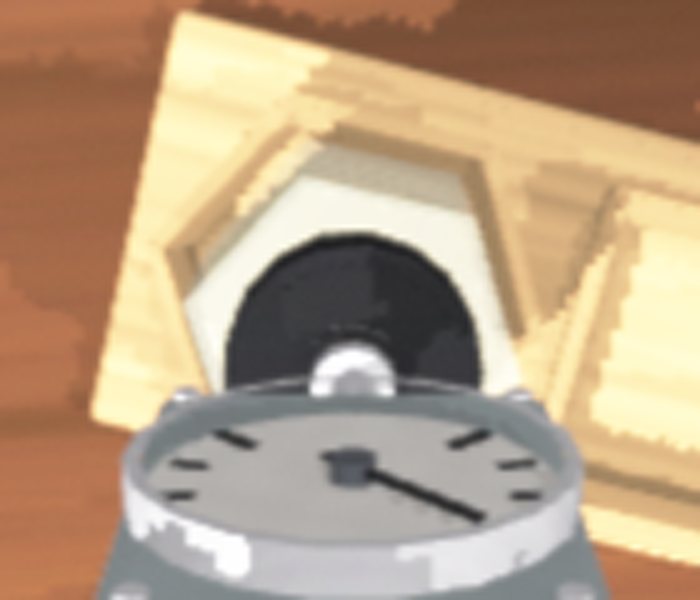

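The gauge tip sits centred on the button at (352,370). The pointer at (480,515) reads about 3 N, and the jar is seated in its pocket. I'll go a little deeper.

{"op": "carry_out", "data": {
  "travel": [
    [0,0,0.05],
    [0,0,0.1],
    [0,0,0.15],
    [0,0,0.15],
    [0,0,0.15],
    [0,0,0.15]
  ],
  "roll": [0,0,0,0,0,0],
  "fingers": [1,1,1,1,1,1]
}}

```text
time_s: 23.2
ee_pos: [0.5967, 0.0546, 0.171]
eef_rot: [180.0, -0.0, -3.9]
force: [0.1, 0.4, 2.4]
opening: 0.415
grip_force: 45.1
```

```bash
python3 - <<'E'
from h import *
fs=[]
for _ in range(8): c=grab('wrist'); fs.append(robot.state()['force'])
print(np.mean(fs,0),robot.state()['ee_pos'])
# pointer angle, dial foreshortened: dark pixels on the face
g=cv2.resize(c['img'][120:240,214:354],None,fx=5,fy=5,interpolation=cv2.INTER_CUBIC).mean(2)
m=(g<80); m[:410]=0; m[540:]=0; m[:, :150]=0; m[:,560:]=0
n,l,st,ce=cv2.connectedComponentsWithStats(m.astype(np.uint8)); print([(st[i].tolist(),ce[i].round().tolist()) for i in range(1,n) if st[i,4]>40])
E
```

```text
[0.48083903 0.06815086 1.70280927] [0.59667717 0.05458843 0.17086517]
[([453, 429, 35, 18, 265], [471.0, 438.0]), ([217, 430, 36, 17, 268], [234.0, 438.0]), ([337, 454, 32, 10, 254], [352.0, 458.0]), ([186, 463, 17, 5, 53], [195.0, 465.0]), ([345, 469, 21, 69, 775], [356.0, 498.0]), ([171, 494, 18, 4, 66], [179.0, 495.0]), ([517, 494, 19, 4, 70], [526.0, 495.0])]
```

```bash
python3 -c "
from rig import robot
print(robot.close_job())"
```

```text
the job is handed in; nothing more can be done
None
```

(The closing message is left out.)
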